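# Close the compression jig over its hidden pin and hold it pressed

## Task

Take the red-topped cover by its black grip from the rubber pad and put it on the blue compression jig, square with the steel platen and centred across it: feel along the platen until the hole under the cover finds the pin and the cover drops flat onto the platen. Then press the cover down until the sprung platen is fully down, and finish while still holding it pressed there with the gripper. Leave the other things on the bench alone.

Things in the scene. Friction and masses are not known exactly. Their poses are not given: they have to be found in the camera images.
- cover_grip (a point): centre of the loose cover's black bar grip: 16 mm along the cover's x, 70 mm along y, 26 mm high, on two thin posts with 16 mm of air below it. The cover (0.3 to 0.5 kg) is an aluminium plate with a red top, 90 (x) by 70 (y) by 22 mm thick; its flat underside lies 51 mm below this point. z is up. The same when turned half round
- cover_hole (a point): centre of the mouth of the blind round hole in the middle of the cover's underside, 51 mm straight below cover_grip: 15.5 mm in diameter, 18 mm deep, mouth chamfered 2 mm
- platen_top (a point): centre of the top face of the jig's sprung steel platen, 130 (x) by 90 (y) by 12 mm thick, with a slot 45 by 19 mm along x in its middle. The face is 44 mm above the bench when up. x is its long axis, z up
- jig: blue jig base, 170 (x) by 120 (y) by 18 mm, fixed; origin under its centre, below platen_top, same axes. A fixed brass pin, 14 mm across, tip tapered to 8 mm over 3 mm, stands up through the slot on the centre line y = 0, at an unmeasured x within 12 mm of centre, new each time. Its tip is 9 mm above the raised platen: a cover resting on it is 9 mm high until the hole meets it
- platen (a joint): how far the platen is pressed down (m): 0 is up, 0.006 fully down on its stop. Its springs carry the resting cover with hardly any sinking (it starts to move at about 6 N and needs about 15 N, the cover's weight included, to be fully down)
- pad: black rubber parking pad fixed to the bench, 140 mm (x) by 120 mm (y) by 12 mm high, origin at the centre of its underside; the cover lies flat on it at first
- weight: bystander: brass test weight, 36 mm across, 52 mm high, origin under its centre
- puck: bystander: black rubber specimen disc lying flat, 50 mm across, 12.5 mm high, origin under its centre
- bottle: bystander: white bottle, 60 mm across, 130 mm high, origin under its centre
- beaker: bystander: glass beaker, 70 mm across, 85 mm high, origin under its centre
- driver: bystander: orange-handled screwdriver lying on the bench along its x, under 25 mm high
- tray: bystander: green specimen tray, 110 mm (x) by 80 mm (y) by 30 mm high, origin under its centre
Mind the look-alikes: they are no part of the job. Leave any purple or yellow look-alike of the part that bears cover_grip alone.

How it is judged:
By the outcome, as a careful person would: the job done as asked, in the order asked, and still so for the second after the job is handed in, while the arm keeps its last pose, push and grip.
It also fails if it takes over 54 s, if anything falls off the work surface, if the arm or the gripper's body presses on something with over 40 N, if the wrist force passes 120 N, or if a joint passes its speed limit or range.

## Robot

A 6-joint arm with a two-finger parallel gripper is mounted at the origin on the work surface. World frame = base frame: x ahead of the robot, y to its left, z up, the work surface at z = 0. Lengths are in m, angles in degrees, forces in N, time in s.
With the tool pointing down it reaches from about 0.25 to 0.725 m from the base axis. Payload 9.7 kg.
Tool frame: the origin (TCP) lies at the very end of the fingers, on their centre line; the grasp point (between the pads) lies 19 mm behind it; z points along the fingers, y is the line along which they close (so a half turn about z gives the same grasp; the last joint's range is limited). The gripper opens to 85 mm and grips with 20 to 120 N. Pads are 22 mm wide; open, the fingers measure 114 mm over their backs; the gripper's body (76 mm by 85 mm) begins 54 mm behind the grasp point. The pads swing forward as they close: fully open they stand 13 mm farther back than shut.
Start: joints at [69.672, 4.979, 10.078, 95.1, 0, 90], TCP at [0.191, 0.516, 0.231] pointing down, gripper open.
Joint ranges: [-179.16, 179.16], [-48.56, 103.87], [-65.8, 70.77], [-126.05, 130.52], [-82.76, 87.17], [-180, 180]. Speed limits (degrees/s): [127.2, 127.2, 147.25, 180, 180, 180].

## Interface

Orientations are given as [roll, pitch, yaw] about the fixed x, y, z axes, in that order (R = Rz(yaw) Ry(pitch) Rx(roll)).
In Python, from workcell import bot gives the robot as it stands.
- The arm moves only by the tool arm_command, never from a script. Its argument "series" is a list of rows, each a list of 4 numbers: the shift along the tool's x, y, z in m, then the turn about the tool's z in rad. A call has exactly 5 rows; each row is the pose to reach, as a shift and turn from the pose commanded when the call began, along the tool's axes at that moment; what a row does not reach only later rows make up. A row lasts 1/10 s, in which the tool goes at most 50 mm and 8.59 degrees, less where a joint would pass 70% of its speed; a pose out of reach is approached as far as the arm can. A call with a gripper value outside its range is refused whole. "hand" is the finger opening in m, from 0 to 0.0854, set as the call begins (left out, the last holds). The fingers move at their own pace and stop on an object; "grip_force" is the grip in N (left out, the last holds). Time passes only in rows, so rows that repeat a pose let the fingers close, or fill a call up. It gives the time, the measured TCP pose, the force, the opening and the grip force at its end, in the units of the state.
- bot.get_obs(): the state, without advancing time (a new reading comes with each control period).
- bot.camera(name): name is "scene" or "top" or "wrist"; returns a dict with "color" (384x512x3 uint8, blue, green, red), "camera_matrix" (3x3 intrinsics, pixels), "xyz" and "orientation" of the camera in the world; the wrist camera has in their place "T_tool_cam" (4x4, takes a point from camera to tool coordinates, whose origin is the TCP and whose axes are the flange's). Camera axes: x right, y up, looking along -z (the intrinsics and any distortion apply to the point x, -y, -z); pixel columns grow to the right and rows downward; lengths in m; the calibration is good to about 2 mm. A picture is of the moment at which its call begins: read the wrist's pose just before it. There is no depth.
- bot.job_done(): hands the job in; it is judged then, once.
Trained networks look in the newest picture that a camera, given by its name, has taken for a name from the list of things; names that differ only in an ending like _2 or _b are one class to them, and where a whole thing is asked for, a point or a joint stands for the part that bears it (a point fixed in the world has none). Each returns a list of dicts, best first, with "confidence" (0 to 1); they miss things now and then, are a little off and sometimes report something else, mostly with a low value. They report only what shows in the picture. A call takes as long as a camera call. They do not tell look-alikes from the thing itself.
- bot.find_in(camera, target): "location" ([column, row] in pixels, amid what is visible of it).
- bot.mark_of(camera, target): "location" ([column, row] in pixels: a listed point, or the origin of a listed thing).
The state is a dict: "time": time; "q": joint angles; "qd": joint speeds; "joint_efforts": joint torques, N m; "ee_pos": TCP position; "tcp_rot": TCP orientation; "wrist_force": force on the tool from outside, world axes, zero at the start; "torque": the same for the moment, N m; "opening": finger opening in m; "grasp_force": force on a finger pad.
Only numpy, scipy, OpenCV 4.12 (cv2) and the standard library are available. Lean on these libraries where they do the work, as an engineer would, in place of code of your own. Each camera call takes 0.05 s, during which the arm holds its last target. There are 200 camera calls.

## Working session

There is one attempt and no reset: what is moved stays moved. The work goes in short steps, Python scripts to look and compute and a tool call to move; the robot and the scene stay as the last step left them, time stands still between calls to the robot, and variables do not carry over. Pictures are saved under pics/ and viewed, at most 10 in all, crops included, and the job is handed in when it is done.

Besides the shell and the picture viewer there is one more tool, called after "Emit:" by a JSON object that holds its "op" and its "data", one argument or row to a line. arm_command: Moves the arm, as the interface text tells. Its arguments: {"type":"object","properties":{"series":{"type":"array"},"hand":{"type":"number"},"grip_force":{"type":"number"}},"required":["series"]}

```bash
mkdir -p pics; cat > h.py <<'E'
import numpy as np, cv2
from scipy.spatial.transform import Rotation as R
from workcell import bot
def rot(o):
    o=np.array(o,float)
    return R.from_euler('xyz',o,degrees=True).as_matrix() if o.size==3 else (o if o.shape==(3,3) else R.from_quat(o).as_matrix())
def pose(c,obs=None):
    if 'xyz' in c: return rot(c['orientation']),np.array(c['xyz'])
    T=np.array(c['T_tool_cam']);Rt=rot(obs['tcp_rot'])
    return Rt@T[:3,:3],Rt@T[:3,3]+np.array(obs['ee_pos'])
def ray(c,px,z,obs=None):
    Rc,t=pose(c,obs);d=np.linalg.inv(c['camera_matrix'])@np.array([px[0],px[1],1.])
    d=Rc@(d*[1,-1,-1]);return t+d*(z-t[2])/d[2]
def proj(c,P,obs=None):
    Rc,t=pose(c,obs);p=Rc.T@(np.array(P)-t)*[1,-1,-1];p=np.array(c['camera_matrix'])@p;return p[:2]/p[2]
E
python3 - <<'E'
from h import *
o=bot.get_obs();print({k:np.round(v,3).tolist() for k,v in o.items()})
ims=[]
for n in("scene","top"):
    c=bot.camera(n);ims.append(c['color']);cv2.imwrite(f'pics/{n}0.png',c['color'])
    print(n,{k:np.array(v).round(3).tolist() for k,v in c.items() if k!='color'})
    for t,z in(("cover_grip",.063),("platen_top",.044),("jig",0),("pad",0),("cover_hole",.012)):
        for d in bot.mark_of(n,t)[:3]:
            print(n,t,np.round(d['location'],1),round(d['confidence'],2),ray(c,d['location'],z).round(4))
E
```

```text
{'time': 0.0, 'q': [69.675, 5.01, 10.036, 95.099, -0.001, 89.998], 'qd': [0.071, -0.006, 0.029, 0.029, 0.041, -0.058], 'joint_efforts': [-0.002, -52.04, 46.48, 0.017, -0.0, 0.0], 'ee_pos': [0.191, 0.516, 0.231], 'tcp_rot': [-179.927, 0.001, 159.676], 'wrist_force': [0.578, 0.314, 0.336], 'torque': [0.017, -0.001, -0.001], 'grasp_force': 0.0, 'opening': 0.086}
scene {'camera_matrix': [[478.253, 0.0, 266.677], [0.0, 478.253, 193.428], [0.0, 0.0, 1.0]], 'xyz': [1.359, -0.345, 1.005], 'orientation': [44.148, 0.359, 66.431]}
scene cover_grip [245.9 201. ] 0.98 [ 0.5218 -0.0476  0.063 ]
scene cover_grip [122.3 235.1] 0.67 [ 0.505  -0.3787  0.063 ]
scene cover_grip [210.1 254.7] 0.65 [ 0.6537 -0.1947  0.063 ]
scene platen_top [317.8 178.8] 0.88 [0.5074 0.1807 0.044 ]
scene jig [315.1 191.6] 0.92 [0.513  0.1723 0.    ]
scene jig [185.5 222.5] 0.58 [ 0.4739 -0.2112  0.    ]
scene pad [183.6 222.4] 0.93 [ 0.4714 -0.2159  0.    ]
scene cover_hole [208.4 267.2] 0.74 [ 0.6509 -0.2032  0.012 ]
scene cover_hole [247.6 216.7] 0.59 [ 0.5337 -0.0494  0.012 ]
scene cover_hole [127.3 244. ] 0.58 [ 0.4942 -0.3747  0.012 ]
top {'camera_matrix': [[438.83, 0.0, 253.945], [0.0, 438.83, 194.288], [0.0, 0.0, 1.0]], 'xyz': [0.253, 0.007, 1.621], 'orientation': [11.405, 0.356, -90.735]}
top cover_grip [316.1 212. ] 0.97 [ 0.4993 -0.21    0.063 ]
top cover_grip [269.5 210.7] 0.94 [ 0.5063 -0.0429  0.063 ]
top cover_grip [366.2 215.7] 0.82 [ 0.4834 -0.3887  0.063 ]
top platen_top [209.6 209.2] 0.74 [0.5179 0.1746 0.044 ]
top platen_top [144.1 265.4] 0.63 [0.3187 0.4062 0.044 ]
top platen_top [232.  149.8] 0.58 [0.7421 0.0923 0.044 ]
top jig [209.3 214.3] 0.73 [0.506  0.1803 0.    ]
top pad [314.5 221.7] 0.88 [ 0.4728 -0.2113  0.    ]
top cover_hole [308.4 176.9] 0.87 [ 0.6415 -0.1936  0.012 ]
top cover_hole [308.6 216.7] 0.64 [ 0.4901 -0.1886  0.012 ]
top cover_hole [359.7 217.9] 0.59 [ 0.483  -0.3771  0.012 ]
```

View pics/top0.png

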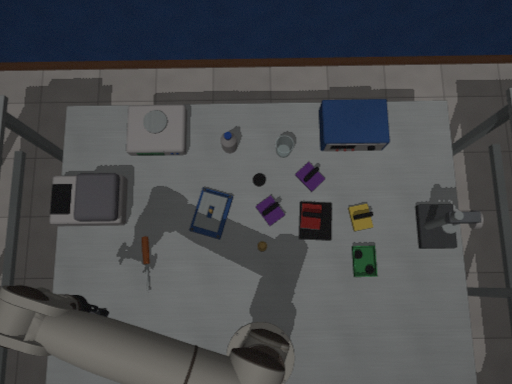

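View pics/scene0.png

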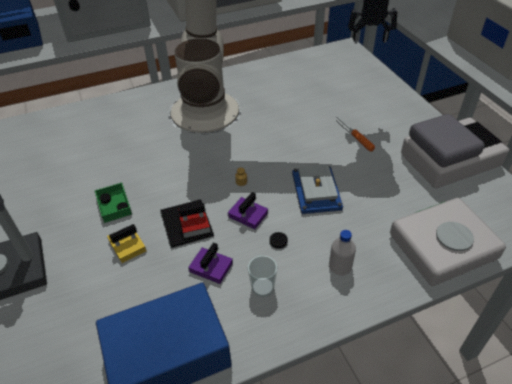

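The red-topped cover on the black pad is at top (312,216) and scene (193,218). The two purple ones, at top (310,177) and (270,210), and the yellow one at (361,216) are look-alikes. Only the red one fits the description, because it has a red top and lies on the pad. The jig is at top (211,212), turned roughly -16°. I'll confirm the cover with a crop from the wrist camera.

```bash
cat >> h.py <<'E'
def move(p,yaw,o=None):
    "tool-axis shift and turn to world TCP p, yaw deg (tool down); turn via nearest half-turn"
    o=o or bot.get_obs();y0=o['tcp_rot'][2];Rt=R.from_euler('xyz',[180,0,y0],degrees=True).as_matrix()
    dt=-np.radians((yaw-y0+90)%180-90);return (Rt.T@(np.array(p)-o['ee_pos'])).round(4),round(dt,4)
E
python3 - <<'E'
from h import *
c=bot.camera("wrist");print(np.array(c['T_tool_cam']).round(3).tolist(),np.array(c['camera_matrix']).round(1).tolist())
T=np.array(c['T_tool_cam'])
print(move([.45,.19,.26],74)); print(move([.43,-.2,.26],90))
E
```

```text
[[0.0, 0.96, 0.281, 0.072], [1.0, -0.0, 0.0, -0.001], [0.0, 0.281, -0.96, -0.142], [0.0, 0.0, 0.0, 1.0]] [[279.3, 0.0, 252.5], [0.0, 279.3, 194.3], [0.0, 0.0, 1.0]]
(array([-0.356 , -0.2155, -0.0287]), np.float64(1.4953))
(array([-0.4727, -0.5882, -0.0287]), np.float64(1.216))
```

```bash
python3 - <<'E'
from h import *
print(move([.515,.205,.25],74)); print(move([.485,-.18,.25],90))
E
```

```text
(array([-0.4117, -0.1789, -0.0187]), np.float64(1.4953))
(array([-0.5173, -0.5503, -0.0187]), np.float64(1.216))
```

Emit:
{"op": "arm_command", "data": {
  "series": [
    [-0.045,-0.02,-0.01,0.149],
    [-0.09,-0.04,-0.02,0.298],
    [-0.135,-0.06,-0.02,0.447],
    [-0.18,-0.078,-0.02,0.596],
    [-0.22,-0.096,-0.02,0.745]
  ]
}}

```text
time: 1.15
ee_pos: [0.3653, 0.3477, 0.2515]
tcp_rot: [180.0, -0.0, 116.6]
wrist_force: [-0.0, 0.6, -0.5]
opening: 0.0857
grasp_force: 0.0
```

```bash
python3 - <<'E'
from h import *
o=bot.get_obs();print(o['ee_pos'],o['tcp_rot'],o['time']);print(move([.515,.205,.25],74))
E
```

```text
[0.36533899 0.34768266 0.25152069] [ 1.79960871e+02 -6.78849082e-03  1.16620559e+02] 1.15
(array([-0.1946,  0.0699,  0.0015]), np.float64(0.7439))
```

Emit:
{"op": "arm_command", "data": {
  "series": [
    [-0.045,0.016,0,0.149],
    [-0.09,0.032,0,0.298],
    [-0.135,0.048,0,0.447],
    [-0.175,0.062,0,0.596],
    [-0.195,0.07,0,0.744]
  ]
}}

```text
time: 1.65
ee_pos: [0.5168, 0.2047, 0.251]
tcp_rot: [180.0, 0.0, 73.9]
wrist_force: [0.2, 1.4, 0.3]
opening: 0.0852
grasp_force: 0.0
```

Emit:
{"op": "arm_command", "data": {
  "series": [
    [0,0,0,0],
    [0,0,0,0],
    [0,0,0,0],
    [0,0,0,0],
    [0,0,0,0]
  ]
}}

```text
time: 2.15
ee_pos: [0.5144, 0.208, 0.2516]
tcp_rot: [180.0, -0.0, 74.5]
wrist_force: [0.7, -0.3, -0.4]
opening: 0.0855
grasp_force: 0.0
```

```bash
python3 - <<'E'
from h import *
o=bot.get_obs();print(o['ee_pos'],o['tcp_rot'],o['time'])
c=bot.camera("wrist");cv2.imwrite('pics/jig.png',c['color'])
for t,z in(("platen_top",.044),("jig",0)):
    for d in bot.mark_of("wrist",t)[:2]: print(t,np.round(d['location'],1),round(d['confidence'],2),ray(c,d['location'],z,o).round(4))
print(move([.485,-.18,.25],90))
np.save('c.npy',{**c,'o':o},allow_pickle=True)
E
```

```text
[0.51436072 0.20800696 0.25156834] [ 1.79980735e+02 -1.54573720e-02  7.44788415e+01] 2.15
platen_top [255.3 197.9] 0.82 [0.5078 0.1717 0.044 ]
jig [260.6 190.4] 0.97 [0.5152 0.1675 0.    ]
(array([-0.3814,  0.0756,  0.0014]), np.float64(-0.2719))
```

View pics/jig.png

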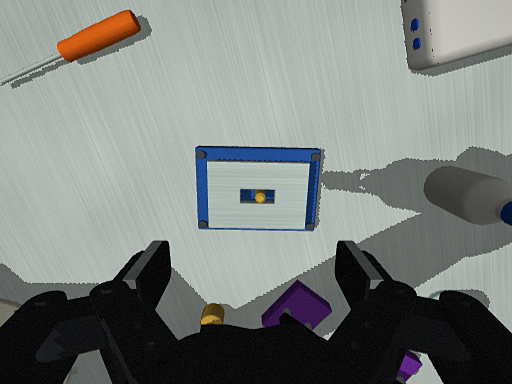

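The wrist view shows the blue jig around (260,190). The steel platen has corners near (208,161) and (308,229), the slot is at (257,196), and the brass pin is at (260,197). I'll measure the platen and the pin.

```bash
python3 - <<'E'
from h import *
c=np.load('c.npy',allow_pickle=True).item();o=c['o'];im=c['color']
hsv=cv2.cvtColor(im,cv2.COLOR_BGR2HSV)
blue=cv2.inRange(hsv,(100,120,30),(130,255,255));roi=np.zeros_like(blue);roi[140:236,190:326]=255
m=blue&roi
outer=cv2.convexHull(cv2.findNonZero(m)); fill=cv2.fillConvexPoly(np.zeros_like(blue),outer,255)
w=cv2.inRange(hsv,(0,0,120),(180,70,255))&fill
w=cv2.morphologyEx(w,cv2.MORPH_OPEN,np.ones((5,5)))
k=max(cv2.findContours(w,0,1)[0],key=cv2.contourArea)
P=np.array([ray(c,q,.044,o)[:2] for q in k[:,0].astype(float)])*1000
r=cv2.minAreaRect(P.astype(np.float32));print('platen',r)
P2=np.array([ray(c,q,.018,o)[:2] for q in outer[:,0].astype(float)])*1000;print('jig18',cv2.minAreaRect(P2.astype(np.float32)))
y=cv2.inRange(hsv,(12,110,60),(32,255,255));y[:185]=0;y[210:]=0;y[:,:235]=0;y[:,285:]=0
n,_,st,ce=cv2.connectedComponentsWithStats(y);print(st,ce)
for i in range(1,n):
    if st[i,4]>20:
        print([ray(c,ce[i],z,o)[:2].round(4) for z in(.050,.053)])
# slot
E
```

```text
platen ((510.7216796875, 173.54898071289062), (89.89836120605469, 129.61996459960938), 73.32546997070312)
jig18 ((511.0872497558594, 174.857421875), (119.38854217529297, 168.26841735839844), 73.3197250366211)
[[     0      0    512    384 196487]
 [   255    189     11     14    121]] [[255.49744258 191.49740695]
 [259.65289256 195.7107438 ]]
[array([0.5144, 0.1748]), array([0.5146, 0.1757])]
```

Emit:
{"op": "arm_command", "data": {
  "series": [
    [-0.045,0.009,0,-0.06],
    [-0.09,0.018,0,-0.12],
    [-0.135,0.027,0,-0.18],
    [-0.18,0.036,0,-0.24],
    [-0.225,0.045,0,-0.272]
  ]
}}

```text
time: 2.8
ee_pos: [0.497, -0.023, 0.2515]
tcp_rot: [180.0, 0.0, 90.1]
wrist_force: [0.0, 0.1, -0.3]
opening: 0.0854
grasp_force: 0.0
```

```bash
python3 - <<'E'
from h import *
print(move([.485,-.18,.25],90))
E
```

```text
(array([-0.157 , -0.0124,  0.0015]), np.float64(0.0021))
```

Emit:
{"op": "arm_command", "data": {
  "series": [
    [-0.045,-0.004,0,0],
    [-0.09,-0.008,0,0],
    [-0.135,-0.012,0,0],
    [-0.157,-0.012,0,0.002],
    [-0.157,-0.012,0,0.002]
  ]
}}

```text
time: 3.3
ee_pos: [0.485, -0.1809, 0.251]
tcp_rot: [-180.0, 0.0, 89.6]
wrist_force: [-0.2, 0.7, -0.8]
opening: 0.0853
grasp_force: 0.0
```

Emit:
{"op": "arm_command", "data": {
  "series": [
    [0,0,0,0],
    [0,0,0,0],
    [0,0,0,0],
    [0,0,0,0],
    [0,0,0,0]
  ]
}}

```text
time: 3.8
ee_pos: [0.4855, -0.1779, 0.2514]
tcp_rot: [180.0, 0.0, 89.9]
wrist_force: [0.5, 0.4, 0.4]
opening: 0.0852
grasp_force: 0.0
```

```bash
python3 - <<'E'
from h import *
o=bot.get_obs();print(o['ee_pos'],o['tcp_rot'],o['time'])
c=bot.camera("wrist");cv2.imwrite('pics/cov.png',c['color']);im=c['color']
for t,z in(("cover_grip",.063),("pad",0)):
    for d in bot.mark_of("wrist",t)[:3]: print(t,np.round(d['location'],1),round(d['confidence'],2),ray(c,d['location'],z,o).round(4))
np.save('c.npy',{**c,'o':o},allow_pickle=True)
hsv=cv2.cvtColor(im,cv2.COLOR_BGR2HSV)
red=cv2.inRange(hsv,(0,120,40),(8,255,255))|cv2.inRange(hsv,(172,120,40),(180,255,255))
h=cv2.findNonZero(cv2.morphologyEx(red,cv2.MORPH_OPEN,np.ones((3,3))));h=cv2.convexHull(h)
P=np.array([ray(c,q,.034,o)[:2] for q in h[:,0].astype(float)])*1000
print(cv2.minAreaRect(P.astype(np.float32)))
E
```

```text
[ 0.4855171  -0.17788056  0.25138211] [1.79991763e+02 1.64414137e-03 8.98912038e+01] 3.8
cover_grip [375.2 187.6] 0.86 [ 0.6353 -0.1958  0.063 ]
cover_grip [280.1  56.2] 0.77 [ 0.5149 -0.0491  0.063 ]
cover_grip [253.6 306.3] 0.75 [ 0.4862 -0.3671  0.063 ]
((603.2965087890625, -248.0855255126953), (92.78983306884766, 355.6616516113281), 64.06195068359375)
```

View pics/cov.png

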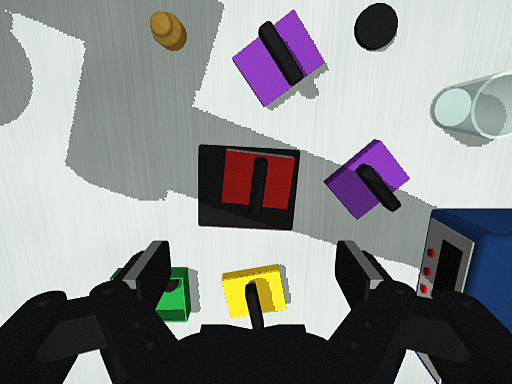

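The wrist view shows the red cover centred near (258,180) on the black pad at (249,187). Its grip bar runs from (260,158) to (256,214). The purple ones are at (280,58) and (367,180) and the yellow one is at (253,292).

```bash
python3 - <<'E'
from h import *
c=np.load('c.npy',allow_pickle=True).item();o=c['o'];im=c['color'];x0,y0,x1,y1=190,135,310,240
cv2.imwrite('pics/crop.png',cv2.resize(im[y0:y1,x0:x1],None,fx=5,fy=5,interpolation=cv2.INTER_CUBIC))
hsv=cv2.cvtColor(im,cv2.COLOR_BGR2HSV)
red=cv2.inRange(hsv,(0,120,40),(8,255,255))|cv2.inRange(hsv,(172,120,40),(180,255,255))
m=np.zeros_like(red);m[y0:y1,x0:x1]=255;red&=m
h=cv2.convexHull(cv2.findNonZero(cv2.morphologyEx(red,cv2.MORPH_OPEN,np.ones((3,3)))))
f=lambda h,z:cv2.minAreaRect((np.array([ray(c,q,z,o)[:2] for q in h[:,0].astype(float)])*1000).astype(np.float32))
print('red',f(h,.034))
g=cv2.cvtColor(im,cv2.COLOR_BGR2GRAY)
pad=((g<70)*255).astype(np.uint8)|red;pad&=m;hp=cv2.convexHull(cv2.findNonZero(cv2.morphologyEx(pad,cv2.MORPH_OPEN,np.ones((5,5)))));print('pad',f(hp,.012))
E
```

```text
red ((490.8311462402344, -193.5524444580078), (70.15130615234375, 89.73908233642578), 83.06101989746094)
pad ((477.10382080078125, -210.78407287597656), (118.38753509521484, 138.57684326171875), 86.65095520019531)
```

View pics/crop.png

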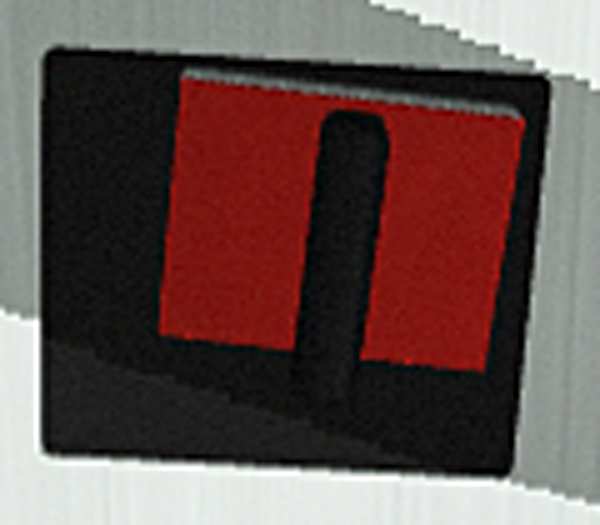

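The crop confirms the red-topped cover on the pad. The red face measures 89.7 x 70.2 mm as it should, with the bar along its 70 mm side.

```bash
python3 - <<'E'
from h import *
print(move([.4908,-.1936,.043],83.06))
E
```

```text
(array([-0.0153,  0.0054,  0.2083]), np.float64(0.1186))
```

Emit:
{"op": "arm_command", "data": {
  "series": [
    [-0.008,0.003,0.04,0.06],
    [-0.015,0.005,0.08,0.119],
    [-0.015,0.005,0.12,0.119],
    [-0.015,0.005,0.13,0.119],
    [-0.015,0.005,0.13,0.119]
  ],
  "hand": 0.06
}}

```text
time: 4.45
ee_pos: [0.4896, -0.1932, 0.1205]
tcp_rot: [-179.9, -0.0, 83.0]
wrist_force: [0.1, 0.6, -0.7]
opening: 0.0601
grasp_force: 0.0
```

```bash
python3 - <<'E'
from h import *
o=bot.get_obs();print(o['ee_pos'],o['tcp_rot'],o['time'],move([.4908,-.1936,.043],83.06))
c=bot.camera("wrist");cv2.imwrite('pics/pre.png',c['color'])
print([proj(c,[.4908+s*np.cos(np.radians(83.06)),-.1936+s*np.sin(np.radians(83.06)),.076],o).round(0) for s in(-.035,.035)])
E
```

```text
[ 0.48959366 -0.19318118  0.12046034] [-1.79859989e+02 -3.56946719e-02  8.30243729e+01] 4.45 (array([-0.0003,  0.0012,  0.0775]), np.float64(-0.0006))
[array([255., 260.]), array([255., 168.])]
```

View pics/pre.png

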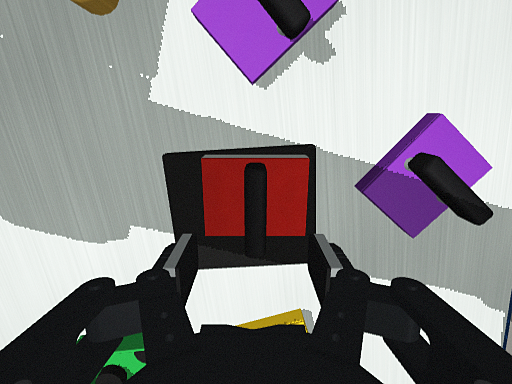

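The bar stands upright at column 255, rows 163–257, which matches the projection (255, 168–260). I'll descend and grasp.

Emit:
{"op": "arm_command", "data": {
  "series": [
    [0.001,0.001,0.03,0],
    [0.001,0.001,0.055,0],
    [0.001,0.001,0.077,0],
    [0.001,0.001,0.077,0],
    [0.001,0.001,0.077,0]
  ]
}}

```text
time: 5.0
ee_pos: [0.4925, -0.193, 0.0466]
tcp_rot: [179.9, 0.0, 83.0]
wrist_force: [0.6, -0.1, 1.5]
opening: 0.0601
grasp_force: 0.0
```

Emit:
{"op": "arm_command", "data": {
  "series": [
    [0,0,0,0],
    [0,0,0,0],
    [0,0,0,0],
    [0,0,0,0],
    [0,0,0,0]
  ],
  "hand": 0.0,
  "grip_force": 80
}}

```text
time: 5.5
ee_pos: [0.4919, -0.1928, 0.0455]
tcp_rot: [179.9, 0.0, 83.0]
wrist_force: [-2.1, 1.0, 6.9]
opening: 0.0149
grasp_force: 79.7
```

Emit:
{"op": "arm_command", "data": {
  "series": [
    [0,0,0,0],
    [0,0,0,0],
    [0,0,0,0],
    [0,0,0,0],
    [0,0,0,0]
  ]
}}

```text
time: 6.0
ee_pos: [0.4918, -0.1928, 0.0455]
tcp_rot: [179.9, 0.0, 83.0]
wrist_force: [-1.9, 0.7, 6.4]
opening: 0.0151
grasp_force: 79.6
```

Emit:
{"op": "arm_command", "data": {
  "series": [
    [0,0,-0.015,0],
    [0,0,-0.04,0],
    [0,0,-0.07,0],
    [0,0,-0.095,0],
    [0,0,-0.095,0]
  ]
}}

```text
time: 6.5
ee_pos: [0.4929, -0.1932, 0.1433]
tcp_rot: [179.7, 0.1, 83.0]
wrist_force: [0.5, -0.6, -4.0]
opening: 0.0147
grasp_force: 78.9
```

Emit:
{"op": "arm_command", "data": {
  "series": [
    [0.03,0,0,0],
    [0.07,0,0,0.04],
    [0.11,0,0,0.08],
    [0.15,0,0,0.12],
    [0.19,0,0,0.17]
  ]
}}

```text
time: 7.0
ee_pos: [0.5139, -0.0025, 0.1378]
tcp_rot: [-179.9, 0.0, 73.2]
wrist_force: [1.3, -0.8, -5.4]
opening: 0.0148
grasp_force: 78.7
```

```bash
python3 - <<'E'
from h import *
o=bot.get_obs();print(o['ee_pos'],o['tcp_rot'],o['time'],o['wrist_force'],o['opening'],move([.5136,.1726,.14],73.33,o))
E
```

```text
[ 0.51390309 -0.00253812  0.13782958] [-1.79896313e+02  2.95051841e-02  7.31535946e+01] 7.0 [ 1.34480142 -0.82982775 -5.40048195] 0.014800804671228377 (array([ 0.1675, -0.051 , -0.0022]), np.float64(-0.0031))
```

Emit:
{"op": "arm_command", "data": {
  "series": [
    [0.04,-0.012,0,0],
    [0.085,-0.025,0,0],
    [0.13,-0.04,0,0],
    [0.16,-0.051,0,0],
    [0.168,-0.051,0,-0.003]
  ]
}}

```text
time: 7.5
ee_pos: [0.5129, 0.1745, 0.1376]
tcp_rot: [-179.9, 0.0, 73.6]
wrist_force: [-0.2, -1.4, -4.0]
opening: 0.0148
grasp_force: 78.7
```

Emit:
{"op": "arm_command", "data": {
  "series": [
    [0,0,0,0],
    [0,0,0,0],
    [0,0,0,0],
    [0,0,0,0],
    [0,0,0,0]
  ]
}}

```text
time: 8.0
ee_pos: [0.5143, 0.1707, 0.1394]
tcp_rot: [180.0, -0.0, 73.4]
wrist_force: [-0.3, 0.5, -5.0]
opening: 0.0145
grasp_force: 78.7
```

```bash
python3 - <<'E'
from h import *
o=bot.get_obs();print(o['ee_pos'],o['tcp_rot'],o['time'],o['wrist_force'],move([.5136,.1726,.14],73.33,o))
c=bot.camera("wrist");im=c['color'];cv2.imwrite('pics/held.png',im)
hsv=cv2.cvtColor(im,cv2.COLOR_BGR2HSV)
red=cv2.inRange(hsv,(0,120,40),(8,255,255))|cv2.inRange(hsv,(172,120,40),(180,255,255))
red=cv2.morphologyEx(red,cv2.MORPH_OPEN,np.ones((5,5)));n,l,st,ce=cv2.connectedComponentsWithStats(red);print(st[1:])
h=cv2.convexHull(cv2.findNonZero(red))
T=np.array(c['T_tool_cam'])
def tool(px,z):
    d=T[:3,:3]@(np.linalg.inv(c['camera_matrix'])@[px[0],px[1],1]*[1,-1,-1]);return T[:3,3]+d*(z-T[2,3])/d[2]
P=np.array([tool(q,.0115)[:2] for q in h[:,0].astype(float)])*1000
print(cv2.minAreaRect(P.astype(np.float32)),P.min(0),P.max(0))
E
```

```text
[0.51426041 0.17070536 0.13936146] [ 1.79990698e+02 -2.02233307e-03  7.33675472e+01] 8.0 [-0.30896493  0.53532739 -5.03311396] (array([ 0.0016, -0.0012, -0.0006]), np.float64(0.0007))
[[ 174  179  157   98 9263]]
((3.161571502685547, -0.4977684020996094), (62.40070343017578, 89.27706146240234), 0.012620641849935055) [-28.04854401 -45.13730033] [34.35226635 44.14035055]
```

View pics/held.png

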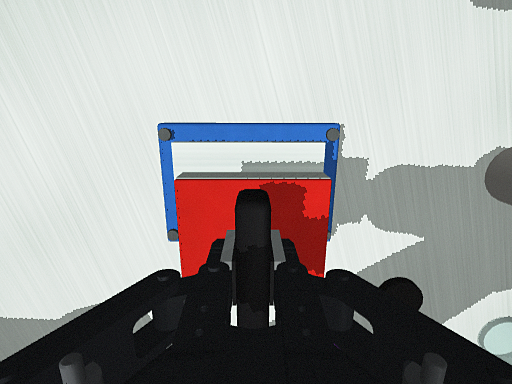

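The held cover is square in the tool to 0.01° and centred within 0.7 mm. It is above the jig and turned to match it.

Emit:
{"op": "arm_command", "data": {
  "series": [
    [0.0015,-0.001,0.015,0],
    [0.0015,-0.001,0.03,0],
    [0.0015,-0.001,0.04,0],
    [0.0015,-0.001,0.044,0],
    [0.0015,-0.001,0.044,0]
  ]
}}

```text
time: 8.55
ee_pos: [0.513, 0.1731, 0.0942]
tcp_rot: [-179.9, 0.1, 73.4]
wrist_force: [0.4, 0.6, -4.5]
opening: 0.0148
grasp_force: 78.5
```

```bash
cat >> h.py <<'E'
def avg(n=8):
    L=[]
    for _ in range(n): bot.camera("top");o=bot.get_obs();L.append(np.r_[o['ee_pos'],o['tcp_rot'][2],o['wrist_force']])
    L=np.array(L);print(L.mean(0).round(4),L.std(0).round(4));return L.mean(0)
E
python3 - <<'E'
from h import *
m=avg();print(move([.5144,.1731,.087],73.33,dict(ee_pos=m[:3],tcp_rot=[180,0,m[3]])),bot.get_obs()['time'])
E
```

```text
[ 5.13800e-01  1.73300e-01  9.57000e-02  7.34426e+01 -2.51400e-01
  3.10000e-03 -4.55020e+00] [2.000e-04 1.000e-04 3.000e-04 2.100e-03 3.978e-01 7.006e-01 2.973e-01]
(array([-0.    ,  0.0007,  0.0087]), np.float64(0.002)) 8.95
```

Emit:
{"op": "arm_command", "data": {
  "series": [
    [0,0.001,0.003,0.002],
    [0,0.001,0.006,0.002],
    [0,0.001,0.009,0.002],
    [0,0.001,0.011,0.002],
    [0,0.001,0.012,0.002]
  ]
}}

```text
time: 9.45
ee_pos: [0.5144, 0.1729, 0.0829]
tcp_rot: [-180.0, 0.0, 73.3]
wrist_force: [-0.9, 0.5, -4.9]
opening: 0.0152
grasp_force: 78.6
```

```bash
python3 - <<'E'
from h import *
avg(4)
E
```

```text
[ 0.5145  0.1729  0.0831 73.328   0.0813  0.1869 -4.9311] [1.000e-04 0.000e+00 2.000e-04 1.600e-03 3.292e-01 1.495e-01 3.744e-01]
```

Emit:
{"op": "arm_command", "data": {
  "series": [
    [0,0,0.001,0],
    [0,0,0.002,0],
    [0,0,0.003,0],
    [0,0,0.004,0],
    [0,0,0.005,0]
  ]
}}

```text
time: 10.15
ee_pos: [0.5145, 0.1729, 0.0782]
tcp_rot: [-180.0, 0.0, 73.3]
wrist_force: [-0.3, 0.2, -5.3]
opening: 0.0149
grasp_force: 78.6
```

```bash
python3 - <<'E'
from h import *
avg(4)
E
```

```text
[ 0.5145  0.1729  0.0781 73.3262  0.111   0.36   -5.1736] [0.000e+00 0.000e+00 1.000e-04 9.000e-04 3.965e-01 2.891e-01 4.202e-01]
```

Emit:
{"op": "arm_command", "data": {
  "series": [
    [0,0,0.0004,0],
    [0,0,0.0008,0],
    [0,0,0.0012,0],
    [0,0,0.0016,0],
    [0,0,0.002,0]
  ]
}}

```text
time: 10.85
ee_pos: [0.5146, 0.173, 0.0768]
tcp_rot: [180.0, -0.0, 73.3]
wrist_force: [-3.3, -1.1, 2.6]
opening: 0.0149
grasp_force: 79.6
```

```bash
python3 - <<'E'
from h import *
avg(4)
E
```

```text
[ 0.5146  0.173   0.0766 73.3291 -2.9677 -0.471   2.461 ] [0.000e+00 0.000e+00 1.000e-04 9.000e-04 2.841e-01 6.144e-01 1.958e-01]
```

Emit:
{"op": "arm_command", "data": {
  "series": [
    [0,0,0.0008,0],
    [0,0,0.0016,0],
    [0,0,0.0024,0],
    [0,0,0.0032,0],
    [0,0,0.004,0]
  ]
}}

```text
time: 11.55
ee_pos: [0.5146, 0.173, 0.0728]
tcp_rot: [180.0, -0.0, 73.3]
wrist_force: [-5.3, -1.0, 8.6]
opening: 0.0148
grasp_force: 80.4
```

```bash
python3 - <<'E'
from h import *
avg(4)
E
```

```text
[ 5.14600e-01  1.73000e-01  7.28000e-02  7.33278e+01 -5.16250e+00
 -1.08680e+00  8.03170e+00] [0.000e+00 0.000e+00 1.000e-04 1.500e-03 2.543e-01 6.893e-01 3.689e-01]
```

Emit:
{"op": "arm_command", "data": {
  "series": [
    [0,-0.0002,0.0006,0],
    [0,-0.0004,0.0012,0],
    [0,-0.0004,0.0018,0],
    [0,-0.0004,0.0024,0],
    [0,-0.0004,0.0028,0]
  ]
}}

```text
time: 12.25
ee_pos: [0.5146, 0.173, 0.0715]
tcp_rot: [179.9, -0.1, 73.3]
wrist_force: [-8.7, -3.6, 20.0]
opening: 0.0151
grasp_force: 82.5
```

```bash
python3 - <<'E'
from h import *
avg(4)
E
```

```text
[ 5.14600e-01  1.73000e-01  7.15000e-02  7.33184e+01 -7.60950e+00
 -3.32790e+00  1.76232e+01] [0.     0.     0.     0.001  0.1905 0.0974 0.3227]
```

Emit:
{"op": "arm_command", "data": {
  "series": [
    [0,0,0.0003,0],
    [0,0,0.0005,0],
    [0,0,0.0005,0],
    [0,0,0.0005,0],
    [0,0,0.0005,0]
  ]
}}

```text
time: 12.95
ee_pos: [0.5146, 0.173, 0.0715]
tcp_rot: [179.9, -0.1, 73.3]
wrist_force: [-9.3, -3.5, 22.3]
opening: 0.0146
grasp_force: 82.6
```

```bash
python3 - <<'E'
from h import *
avg(4);o=bot.get_obs();print(o['tcp_rot'],o['torque'],o['opening'])
c=bot.camera("wrist");c2=bot.camera("scene")
a=c['color'][60:360,80:430];b=cv2.resize(c2['color'][130:235,265:375],None,fx=3,fy=300/105,interpolation=cv2.INTER_CUBIC)
cv2.imwrite('pics/end.png',np.hstack([a,b]))
im=c['color'];hsv=cv2.cvtColor(im,cv2.COLOR_BGR2HSV)
red=cv2.inRange(hsv,(0,120,40),(8,255,255))|cv2.inRange(hsv,(172,120,40),(180,255,255))
h=cv2.convexHull(cv2.findNonZero(cv2.morphologyEx(red,cv2.MORPH_OPEN,np.ones((5,5)))))
T=np.array(c['T_tool_cam'])
def tool(px,z):
    d=T[:3,:3]@(np.linalg.inv(c['camera_matrix'])@[px[0],px[1],1]*[1,-1,-1]);return T[:3,3]+d*(z-T[2,3])/d[2]
P=np.array([tool(q,.0115)[:2] for q in h[:,0].astype(float)])*1000
print(cv2.minAreaRect(P.astype(np.float32)),P.min(0),P.max(0))
E
```

```text
[ 5.14600e-01  1.73000e-01  7.15000e-02  7.33174e+01 -9.34490e+00
 -3.42370e+00  2.17034e+01] [0.     0.     0.     0.0007 0.4769 0.5771 0.2746]
[ 1.79873259e+02 -6.82395174e-02  7.33170371e+01] [-0.76920464  1.94155086  0.01356186] 0.014880769208838672
((3.1489601135253906, -0.5265541076660156), (89.14322662353516, 62.401573181152344), 89.99803161621094) [-28.05030492 -45.09908035] [34.35123571 44.04593446]
```

View pics/end.png

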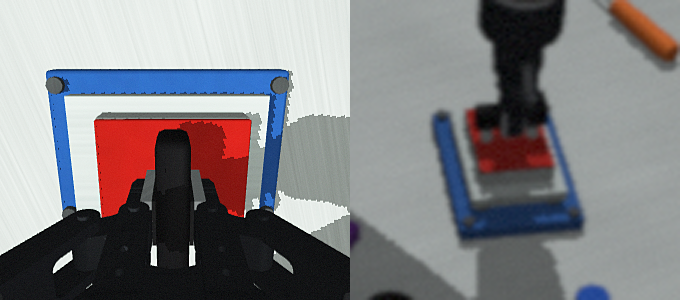

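The picture shows the cover flat on the platen and square with it, still in the grip. The TCP stays at 0.0715 m while the force rises to about 22 N, so the platen is on its stop. I'm handing the job in.

```bash
python3 -c "
from workcell import bot
print(bot.job_done())"
```

```text
the job is handed in; nothing more can be done
None
```

The red-topped cover is on the jig, square with the platen and with the pin in its hole. I handed the job in at about 13 s, with the gripper still holding it pressed on the platen's stop at about 22 N.

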